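# Load a cell into the battery tester and test it

### The arm

A 6-joint arm with a two-finger parallel gripper is mounted at the origin on a cart in front of the work surface, level with it; the furniture and walls round the work are solid. World frame = base frame: x ahead of the robot, y to its left, z up, the work surface at z = 0. Lengths are in m, angles in rad, forces in N, time in s.
With the tool pointing down it reaches from about 0.375 to 0.9 m from the base axis. Payload 3.1 kg.
Tool frame: the origin (TCP) lies where the fingers leave the gripper's body, on its centre line; the fingertips stand 70 mm ahead of it and the grasp point (between the pads) lies 51 mm ahead of it; z points along the fingers, y is the line along which they close (so a half turn about z gives the same grasp; the last joint's range is limited). The gripper opens to 87 mm and grips with 3 to 60 N. Pads are 19 mm wide; open, the fingers measure 117 mm over their backs; the gripper's body (75 mm by 190 mm) begins 51 mm behind the grasp point.
Start: joints at [-1.502, 0.527, 1.433, -0, 1.181, -0.178], TCP at [0.153, -0.606, 0.292] pointing down, gripper open.
Joint ranges: [-3.08, 3.08], [-0.75, 2.2], [0.22, 2.44], [-1.43, 4.57], [0, 2.65], [-2.85, 2.85]. Speed limits (rad/s): [2.79, 2.79, 3.14, 3.14, 3.14, 3.14].

### API

Orientations are given as a unit quaternion [x, y, z, w].
In Python, from rig import robot gives the robot as it stands.
- The arm moves only by the tool send_rows, never from a script. Its argument "deltas" is text: rows parted by semicolons, each of 7 numbers parted by spaces: the shift along the tool's x, y, z in mm, then the turn, a rotation vector about the tool's x, y, z in degrees, then the opening, from 0 (shut) to 1 (fully open). A call has 1 to 10 rows; each row shifts and turns the commanded pose from where the row before left it, along the tool's axes as they then stand; what a row does not reach is not made up. A row lasts 1/8 s, in which the tool goes at most 62.5 mm and 10.7 degrees, less where a joint would pass 70% of its speed; a pose out of reach is approached as far as the arm can. A call is refused whole if a number of a shift passes 62.5 or a number of a turn 10.7, either way. A call with a gripper value outside its range is refused whole. The fingers move at their own pace and stop on an object; "newtons" is the grip in N (left out, the last holds). Time passes only in rows, so rows that do not move let the fingers close. It gives the time, the measured TCP pose, the force, the opening and the grip force at its end, in the units of the state.
- robot.get_obs(): the state, without advancing time (a new reading comes with each control period).
- robot.camera(name): name is "side" or "top"; returns a dict with "image" (480x640x3 uint8, red, green, blue), "depth" (480x640 float32, m along the optical axis (not along the pixel's ray), 0 where there is no reading), "fovy" (degrees; the focal length in pixels is half the picture's height over the tangent of half this angle, whatever the lens; pixels are square), "cx", "cy" (the principal point, pixels), "rvec" (rotation vector, rad) and "tvec" (3), from world to camera coordinates, as OpenCV has them. Camera axes: x right, y down, z forward; pixel columns grow to the right and rows downward; lengths in m; the calibration is good to about 2 mm. A picture is of the moment at which its call begins.
- robot.hand_in(): hands the job in; it is judged then, once.
Trained networks look in the newest picture that a camera, given by its name, has taken for a name from the list of things; names that differ only in an ending like _2 or _b are one class to them, and where a whole thing is asked for, a point or a joint stands for the part that bears it (a point fixed in the world has none). Each returns a list of dicts, best first, with "p" (0 to 1); they miss things now and then, are a little off and sometimes report something else, mostly with a low value. They report only what shows in the picture. A call takes as long as a camera call.
- robot.find_in(camera, thing): "box" ([left, top, right, bottom] in pixels, round what is visible of it).
- robot.cut_out(camera, thing): "region" (480x640 bool, what is visible of it) and "box" ([left, top, right, bottom] in pixels, round what is visible of it).
The state is a dict: "time": time; "q": joint angles; "joint_velocities": joint speeds; "joint_torque": joint torques, N m; "position": TCP position; "tool_rot": TCP orientation; "ft_force": force on the tool from outside, world axes, zero at the start; "moment": the same for the moment, N m; "grip_width": finger opening in m; "grip_force": force on a finger pad.
Only numpy, scipy, OpenCV 4.12 (cv2) and the standard library are available. Lean on these libraries where they do the work, as an engineer would, in place of code of your own. Each camera call takes 0.05 s, during which the arm holds its last target. There are 200 camera calls.

### The job

On the battery tester, push the green cell with a fingertip up its sloped gutter, over the crest at the top, so that it drops into the seat against the stop and does not roll back; it must not be pinched or lifted, nor rammed against the stop. Then press the yellow test button on the tester's head all the way down and let go of it. Leave the red cell lying at the bottom of its own gutter and everything else where it is.

Things in the scene. Friction and masses are not known exactly. Their poses are not given: they have to be found in the camera images.
- tester: Battery tester fixed on the worktop: grey head and two side-by-side aluminium gutters; spans x -95 to 136, 143 mm wide. Origin on the worktop; x level, uphill along the gutters (away from the robot within 20 degrees), y left looking uphill, z up. Gutter centre lines y = +34.5 and -34.5 mm. Head behind the stop: x 75 to 136, top at z = 60, button on it. Nothing stands above the tester.
- gutter: Sloped floor of both gutters, fixed to the tester. Origin on the floor at the low lip's inner face, midway; x up the slope (10 degrees), y left, z square to the floor, which ends at the crest, x = 132 mm. Gutters 65 mm wide inside, walls 4 mm thick, 15 high; low lip 5 mm high, 5 thick. In the tester's frame the floor goes from x -90, z 12 to the crest at x 40, z 35.
- cell_green: Green round battery cell, black band at one end, 33 mm diameter, 60 mm long, 130 g, rolls freely. Origin at its centre, y along its axis; x, z turn as it rolls. Starts lying across either gutter against the low lip: centre about x -81, z 30 mm in the tester's frame. Past the crest it drops 4 mm into the seat. Let go on the slope, it rolls back.
- cell_red: Red cell, otherwise the same, in the other gutter; it stays there.
- seat_left (a point): Centre of a cell seated in the left gutter (tester's x = 58, y = +34.5, z = 47.5 mm). The seat is level, its floor at z = 31, from the crest (x = 40) to the upright rubber stop pad at x = 74; walls beside it rise to z = 53.
- seat_right (a point): The same for the right gutter (y = -34.5 mm).
- test_button (a joint): Yellow round push button, 28 mm diameter, on top of the tester's head; 0 = up, 0.006 = fully down (m). A spring pushes it back; fully down takes 5 N, straight down.
- test_button_top (a point): Centre of the button's upper face.
- fuse_box: Small red-orange carton, 45 x 60 x 18 mm, loose bystander; origin under its centre.
- remote: Black remote control, 155 x 48 x 21 mm, loose bystander; origin under its centre.
- pen_marker: Red and white marker pen, 135 mm long, 16 mm thick, loose bystander; origin under its centre.

How it is judged:
On the way, in this order (a step that is already met when the one before it is completed fails the run):
1. a finger pushes the green cell up the slope (it touches the cell on the upper part of the gutter) (contact force between the fingers and cell_green above 0.05 N and x of cell_green in the frame of tester between -0.04 and 0.035 m), for 0.04 s.
2. the green cell lies in the seat against the stop (x of cell_green in the frame of tester between 0.053 and 0.063 m and z of cell_green in the frame of tester between 0.044 and 0.0505 m and angle between the y axis of cell_green and the y axis of tester, either way round below 0.12 rad), for 0.2 s.
3. with the cell seated, the test button is pressed fully down (all of step 2 and value of joint test_button above 0.0045 m), for 0.05 s.
At the end, for the whole second after the job is handed in: The green cell rests in the seat of its gutter: centre 53 to 63 mm ahead of the tester's origin and 44 to 50.5 mm up, its axis within 0.12 rad of square across, slower than 10 mm/s; the button is back up (under 1.5 mm) and the red cell is within 15 mm of its start (all of step 2 and linear speed of cell_green below 0.01 m/s and value of joint test_button below 0.0015 m and distance of cell_red from where it was at the start of the episode below 0.015 m); the robot touches nothing.
It fails at once if the green cell is lifted more than 12 mm off the gutter (z of cell_green in the frame of gutter above 0.0285 m).
It fails at once if the green cell is squeezed or rammed with more than 40 N (contact force between the fingers and cell_green above 40 N).
It fails at once if the button is pressed before the green cell is seated (value of joint test_button above 0.003 m and x of cell_green in the frame of tester below 0.05 m).
It fails at once if the red cell is moved more than 15 mm (distance of cell_red from where it was at the start of the episode above 0.015 m).
It fails at once if the carton, the remote control or the marker pen is moved more than 20 mm (distance of any of fuse_box, remote, pen_marker from where it was at the start of the episode above 0.02 m).
It also fails if it takes over 43 s, if anything falls off the work surface, if the arm or the gripper's body presses on something with over 40 N, if the wrist force passes 120 N, or if a joint passes its speed limit or range.

## Working session

There is one attempt and no reset: what is moved stays moved. The work goes in short steps, Python scripts to look and compute and a tool call to move; the robot and the scene stay as the last step left them, time stands still between calls to the robot, and variables do not carry over. Pictures are saved under pics/ and viewed, at most 10 in all, crops included, and the job is handed in when it is done.

Besides the shell and the picture viewer there is one more tool, called after "Call:" as a command line: name --argument value ..., lists and objects as JSON in quotes. send_rows: Moves the arm, as the interface text tells. Its arguments: {"type":"object","properties":{"deltas":{"type":"string"},"newtons":{"type":"number"}},"required":["deltas"]}

```bash
mkdir -p pics
cat > h.py <<'E'
import numpy as np, cv2
from rig import robot
def cloud(c):
    d=c["depth"]; f=240/np.tan(np.radians(c["fovy"])/2)
    v,u=np.mgrid[:480,:640]
    P=np.stack([(u-c["cx"])/f*d,(v-c["cy"])/f*d,d],-1)
    R=cv2.Rodrigues(np.array(c["rvec"],float))[0]
    return (P-np.array(c["tvec"]).ravel())@R   # world = R^T (p - t)
E
python3 - <<'E'
from h import *
o=robot.get_obs(); print(o)
for n in("top","side"):
    c=robot.camera(n); W=cloud(c); np.save(n+".npy",W); cv2.imwrite(f"pics/{n}0.png",c["image"][...,::-1]); np.save(n+"d.npy",c["depth"])
    for t in("tester","cell_green","cell_red","test_button","fuse_box","remote","pen_marker"):
        for r in robot.cut_out(n,t)[:2]:
            m=r["region"]&(c["depth"]>0); p=W[m]
            print(n,t,round(r["p"],2),np.round(r["box"]),m.sum(), np.round(np.median(p,0),4) if len(p) else "", np.round(np.percentile(p,[3,97],axis=0),3).tolist() if len(p) else "")
            if r["p"]>.5: np.save(f"m_{n}_{t}.npy",m)
E
```

```text
{'time': 0.0, 'q': array([-1.50248845e+00,  5.28451732e-01,  1.43389208e+00, -2.89726927e-05,
        1.18138124e+00, -1.78518946e-01]), 'joint_velocities': array([-3.27210603e-04, -8.42062782e-04,  1.65756462e-03, -2.56606463e-05,
       -5.23798812e-05,  3.31959199e-04]), 'joint_torque': array([ 6.37398334e-04, -4.40043211e+01, -1.76592869e+01,  6.32627564e-02,
        5.83530567e-02, -1.86941461e-04]), 'position': array([ 0.1526759 , -0.60546941,  0.29128359]), 'tool_rot': array([ 9.92392983e-01,  1.23105768e-01,  4.53483151e-05, -1.06532103e-03]), 'ft_force': array([0.42628335, 0.86810336, 0.047339  ]), 'moment': array([-0.02647106, -0.01835226, -0.01078818]), 'grip_force': 0.0, 'grip_width': 0.08727320023561182}
top tester 0.98 [199. 197. 300. 329.] 7596 [0.5757 0.1715 0.0329] [[0.477, 0.093, 0.017], [0.671, 0.246, 0.074]]
top tester 0.39 [231. 304. 264. 328.] 527 [0.4545 0.1713 0.0448] [[0.437, 0.143, 0.033], [0.473, 0.199, 0.049]]
top test_button 0.75 [229. 210. 245. 224.] 120 [0.645  0.1892 0.0826] [[0.635, 0.179, 0.079], [0.655, 0.2, 0.086]]
top fuse_box 0.56 [434. 251. 470.
[... 775 characters left out ...]
]]
side test_button 0.46 [324. 210. 339. 218.] 91 [0.6433 0.1842 0.0802] [[0.632, 0.177, 0.071], [0.655, 0.202, 0.082]]
side fuse_box 0.67 [319. 365. 364. 412.] 1315 [ 0.5516 -0.2491  0.0177] [[0.521, -0.276, 0.001], [0.582, -0.217, 0.02]]
side remote 0.65 [233. 198. 288. 221.] 767 [0.4986 0.3648 0.0177] [[0.432, 0.334, -0.0], [0.573, 0.408, 0.021]]
side remote 0.61 [238. 234. 258. 252.] 231 [0.4497 0.1674 0.0433] [[0.435, 0.139, 0.029], [0.466, 0.195, 0.047]]
side pen_marker 0.77 [256. 327. 325. 362.] 616 [ 0.492  -0.1304  0.0131] [[0.436, -0.155, 0.004], [0.549, -0.104, 0.016]]
side pen_marker 0.68 [324. 211. 337. 217.] 83 [0.6436 0.1832 0.0803] [[0.633, 0.177, 0.072], [0.655, 0.2, 0.082]]
```

```bash
cat > fit.py <<'E'
from h import *
from scipy.optimize import minimize
W=np.load("top.npy"); S=np.load("side.npy")
def near(W): return W[(np.linalg.norm(W[...,:2]-[.56,.165],axis=-1)<.2)&(np.abs(W[...,2])<.1)&(W[...,2]>-.02)]
P=near(W)
def model(x,y):
    fl=np.interp(x,[-.09,.04,.0401,.075],[.012,.035,.031,.031])
    a=np.abs(y); wall=(a<.002)|((a>.067))
    z=np.where(wall,np.minimum(fl+.015,.053),fl)
    cell=(a>.0045)&(a<.0645)&(np.abs(x+.081)<.0165)
    z=np.where(cell,.030+np.sqrt(np.maximum(.0165**2-(x+.081)**2,0)),z)
    z=np.where(x<-.095,0,z); z=np.where(x>.075,.060,z)
    return np.where((x<-.095)|(x>.136)|(a>.0715),0,z)
def loc(p,P):
    c,s=np.cos(p[2]),np.sin(p[2]); d=P[:,:2]-p[:2]
    return d[:,0]*c+d[:,1]*s,-d[:,0]*s+d[:,1]*c
def cost(p):
    x,y=loc(p,P); r=np.abs(P[:,2]-p[3]-model(x,y)); return np.minimum(r,.015).mean()*1e3
best=None
for yaw in np.radians(np.arange(-25,26,5)):
    r=minimize(cost,[.55,.165,yaw,0],method="Nelder-Mead",options=dict(initial_simplex=[[.55,.165,yaw,0],[.57,.165,yaw,0],[.55,.185,yaw,0],[.55,.165,yaw+.1,0],[.55,.165,yaw,.003]],maxiter=600))
    if best is None or r.fun<best.fun: best=r
p=best.x; print(p,np.degrees(p[2]),best.fun)
c,s=np.cos(p[2]),np.sin(p[2])
for n in("top_cell_green","side_cell_green","side_cell_red","top_test_button","side_test_button"):
    try: m=np.load(f"m_{n}.npy")
    except OSError: continue
    Q=(W if n[0]=="t" else S)[m]; x,y=loc(p,Q); print(n,np.round([np.median(x),np.median(y),np.median(Q[:,2]),Q[:,2].max()],4))
    print(np.round(np.percentile(x,[2,98]),3),np.round(np.percentile(y,[2,98]),3))
Q=near(S);x,y=loc(p,Q);r=np.abs(Q[:,2]-model(x,y));print("side cost",np.minimum(r,.015).mean()*1e3)
E
python3 fit.py
python3 -c "
import cv2
a=cv2.imread('pics/top0.png')[185:345,110:310];cv2.imwrite('pics/c1.png',cv2.resize(a,None,fx=3.5,fy=3.5,interpolation=2))"
```

```text
[0.54416664 0.16136281 0.28005357 0.00092605] 16.045887828547848 2.501207972955179
side_cell_green [-0.0899  0.0308  0.0427  0.0483]
[-0.099 -0.072] [0.004 0.063]
side_cell_red [-0.0177 -0.0064  0.028   0.0492]
[-0.096  0.035] [-0.072  0.07 ]
top_test_button [ 0.1045 -0.001   0.0826  0.0878]
[0.094 0.116] [-0.011  0.009]
side cost 3.8212187659982835
```

View pics/c1.png

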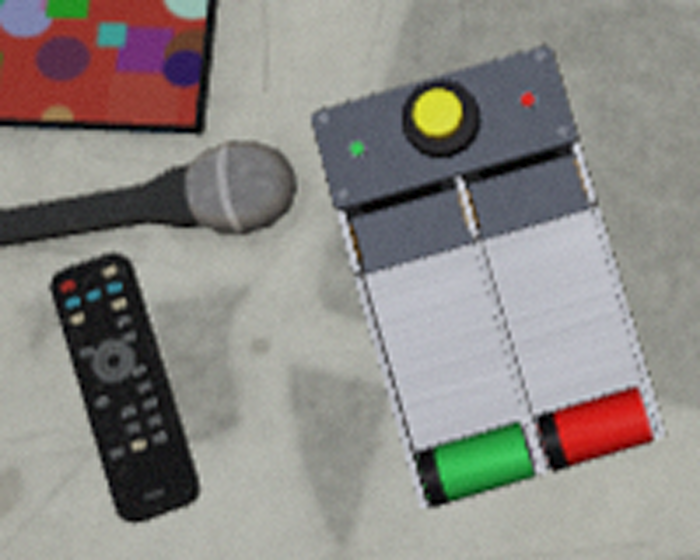

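Call:
send_rows --deltas "50 0 0 0 0 -2 0.17;50 0 0 0 0 0 0.17;50 0 0 0 0 0 0.17;50 0 0 0 0 0 0.17;40 -30 0 0 0 0 0.17;40 -40 0 0 0 0 0.17;40 -40 0 0 0 0 0.17;40 -40 0 0 0 0 0.17;40 -40 0 0 0 0 0.17;35 -45 0 0 0 0 0.17"

```text
time: 2.05
position: [0.5068, -0.2597, 0.2925]
tool_rot: [0.99, 0.14, 0.001, 0.0]
ft_force: [0.6, -1.0, 0.1]
grip_width: 0.0153
grip_force: 0.0
```

Call:
send_rows --deltas "35 -45 0 0 0 0 0.17;0 -55 0 0 0 0 0.17;0 -55 0 0 0 0 0.17;0 -55 0 0 0 0 0.17;0 -55 0 0 0 0 0.17;0 -50 20 0 0 0 0.17;0 -50 20 0 0 0 0.17;0 -40 20 0 0 0 0.17;0 -20 20 0 0 0 0.17;0 0 0 0 0 0 0.17"

```text
time: 3.3
position: [0.4199, 0.1579, 0.2114]
tool_rot: [0.99, 0.142, -0.002, -0.0]
ft_force: [0.0, 0.8, -0.1]
grip_width: 0.0147
grip_force: 0.0
```

```bash
cat >> h.py <<'E'
from scipy.spatial.transform import Rotation
T=np.array([.5442,.1614]);YAW=np.radians(16.05)
def tip():
    o=robot.get_obs(); R=Rotation.from_quat(o["tool_rot"]).as_matrix(); q=o["position"]+.07*R[:,2]
    d=q[:2]-T; c,s=np.cos(YAW),np.sin(YAW)
    print("t %.2f tip in tester mm"%o["time"],np.round(1e3*np.array([d[0]*c+d[1]*s,-d[0]*s+d[1]*c,q[2]]),1),"toolx yaw %.2f"%np.degrees(np.arctan2(R[1,0],R[0,0])),"z",np.round(R[:,2],3),"F",np.round(o["ft_force"],2),"w",round(o["grip_width"],4))
E
python3 -c "
from h import *
tip()"
```

```text
t 3.30 tip in tester mm [-120.7   31.   141.4] toolx yaw 16.32 z [-0.003 -0.    -1.   ] F [ 0.03  0.84 -0.07] w 0.0147
```

Call:
send_rows --deltas "0 -3.5 40 0 0 0 0.17;0 0 40 0 0 0 0.17;0 0 25 0 0 0 0.17;0 0 14 0 0 0 0.17;0 0 0 0 0 0 0.17"

```text
time: 3.92
position: [0.4208, 0.1598, 0.0931]
tool_rot: [0.99, 0.14, -0.0, 0.0]
ft_force: [-0.1, 0.2, 0.2]
grip_width: 0.0151
grip_force: 0.0
```

```bash
python3 -c "
from h import *
tip()
for n,b in(('side',(180,300,200,330)),('top',(185,345,150,310))):
    c=robot.camera(n)['image'][b[0]:b[1],b[2]:b[3],::-1]; cv2.imwrite('pics/d_%s.png'%n,cv2.resize(c,None,fx=4,fy=4,interpolation=2)[:600])
a=cv2.imread('pics/d_side.png');b=cv2.imread('pics/d_top.png')
b=cv2.resize(b,(300,300));a=cv2.resize(a,(500,460));o=np.zeros((460,800,3),'uint8');o[:,:500]=a;o[:300,500:]=b;cv2.imwrite('pics/d.png',o)
"
```

```text
t 3.92 tip in tester mm [-119.1   32.5   23.1] toolx yaw 16.09 z [-0. -0. -1.] F [-0.08  0.2   0.2 ] w 0.0151
```

View pics/d.png

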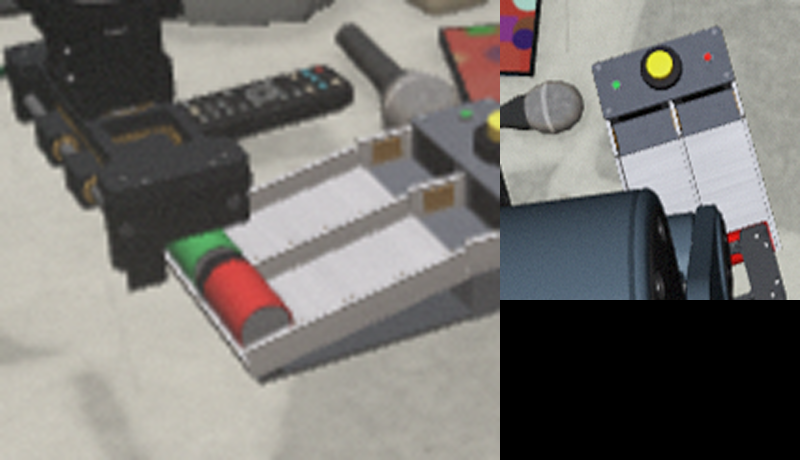

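Call:
send_rows --deltas "4 -1.5 1 0 0 0 0.17;4 0 0 0 0 0 0.17;2 0 0 0 0 0 0.17;2 0 0 0 0 0 0.17;2 0 0 0 0 0 0.17;3 0 -0.4 0 0 0 0.17;4 0 -0.7 0 0 0 0.17;4 0 -0.7 0 0 0 0.17"

```text
time: 5.03
position: [0.4442, 0.1688, 0.0941]
tool_rot: [0.99, 0.14, 0.0, -0.0]
ft_force: [-2.4, -0.1, 1.7]
grip_width: 0.0152
grip_force: 0.7
```

```bash
python3 -c "
from h import *
tip()
c=robot.camera('side')['image']; print([ (r['p'],np.round(r['box'])) for r in robot.find_in('side','cell_green')[:2]])
cv2.imwrite('pics/e.png',cv2.resize(c[190:290,210:340,::-1],None,fx=5,fy=5,interpolation=2))
"
```

```text
t 5.03 tip in tester mm [-94.1  34.7  24.1] toolx yaw 16.14 z [ 0.  0. -1.] F [-2.42 -0.09  1.66] w 0.0152
[(0.55, array([254., 238., 266., 250.]))]
```

View pics/e.png

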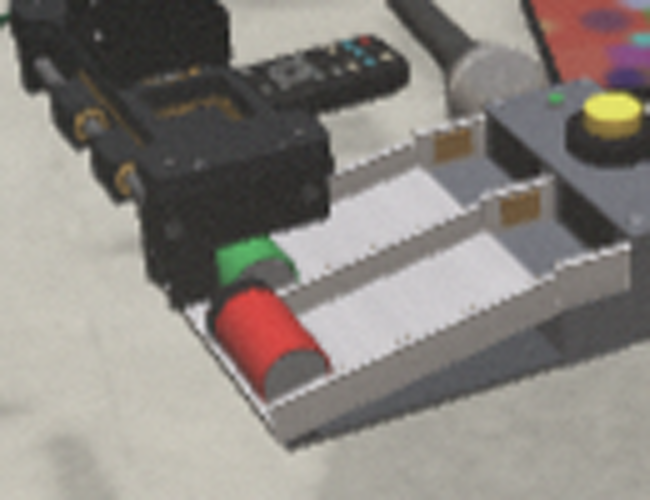

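Call:
send_rows --deltas "5 0 -0.7 0 0 0 0.17;5 0 -0.7 0 0 0 0.17;5 0 -0.8 0 0 0 0.17;5 0 -0.7 0 0 0 0.17;5 0 -0.8 0 0 0 0.17;5 0 -0.7 0 0 0 0.17;5 0 -0.8 0 0 0 0.17;5 0 -0.7 0 0 0 0.17;5 0 -0.8 0 0 0 0.17;5 0 -0.8 0 0 0 0.17"

```text
time: 6.38
position: [0.4921, 0.1827, 0.1016]
tool_rot: [0.99, 0.14, -0.0, -0.0]
ft_force: [-1.1, -1.1, 1.3]
grip_width: 0.0149
grip_force: 0.8
```

```bash
cat >> h.py <<'E'
def green():
    c=robot.camera('side'); W=cloud(c)
    h=cv2.cvtColor(c['image'],cv2.COLOR_RGB2HSV); m=cv2.inRange(h,(45,110,40),(80,255,255))>0
    d=W[...,:2]-T; cs,s=np.cos(YAW),np.sin(YAW); x=d[...,0]*cs+d[...,1]*s; y=-d[...,0]*s+d[...,1]*cs
    m&=(np.abs(y-.0345)<.04)&(x>-.11)&(x<.074)
    print("green n",m.sum(),"x",np.round(np.percentile(x[m],[3,50,97])*1e3),"y",np.round(np.percentile(y[m],[3,97])*1e3),"ztop",np.round(np.percentile(W[m][:,2],[50,95])*1e3,1))
    return c['image']
E
python3 -c "
from h import *
tip();green()"
```

```text
t 6.38 tip in tester mm [-44.2  34.8  31.6] toolx yaw 16.14 z [-0.  0. -1.] F [-1.11 -1.05  1.27] w 0.0149
green n 48 x [-33. -26. -10.] y [ 6. 25.] ztop [54.9 57.7]
```

Call:
send_rows --deltas "5 0 -0.7 0 0 0 0.17;5 0 -0.7 0 0 0 0.17;5 0 -0.7 0 0 0 0.17;5 0 -0.7 0 0 0 0.17;5 0 -0.7 0 0 0 0.17;5 0 -0.7 0 0 0 0.17;5 0 -0.7 0 0 0 0.17;4 0 -0.6 0 0 0 0.17;3 0 -0.5 0 0 0 0.17;3 0 -0.5 0 0 0 0.17"

```text
time: 7.68
position: [0.5351, 0.1951, 0.108]
tool_rot: [0.99, 0.14, -0.0, 0.0]
ft_force: [-1.2, 0.3, 1.1]
grip_width: 0.0149
grip_force: 0.8
```

```bash
python3 -c "
from h import *
tip();green()"
```

```text
t 7.67 tip in tester mm [ 0.5 34.9 38. ] toolx yaw 16.14 z [-0. -0. -1.] F [-1.19  0.34  1.14] w 0.0149
green n 43 x [12. 18. 34.] y [ 4. 22.] ztop [62.6 66.2]
```

Call:
send_rows --deltas "2.5 0 -0.4 0 0 0 0.17;2.5 0 -0.4 0 0 0 0.17;2.5 0 -0.4 0 0 0 0.17;2.5 0 -0.4 0 0 0 0.17;2 0 -0.4 0 0 0 0.17;2 0 -0.4 0 0 0 0.17;2 0 -0.4 0 0 0 0.17;2 0 -0.3 0 0 0 0.17;2 0 -0.3 0 0 0 0.17;0 0 0 0 0 0 0.17"

```text
time: 8.98
position: [0.5545, 0.2007, 0.1115]
tool_rot: [0.99, 0.14, 0.0, -0.0]
ft_force: [0.2, -0.2, -0.1]
grip_width: 0.0149
grip_force: 0.0
```

```bash
python3 -c "
from h import *
tip();green()"
```

```text
t 8.97 tip in tester mm [20.8 34.9 41.5] toolx yaw 16.14 z [ 0.  0. -1.] F [ 0.15 -0.22 -0.14] w 0.0149
green n 75 x [41. 48. 64.] y [ 7. 32.] ztop [60.8 63.5]
```

Call:
send_rows --deltas "-8 0 0 0 0 0 0.17;-8 0 -5 0 0 0 0.17;0 0 -40 0 0 0 0;0 0 -40 0 0 0 0;0 0 0 0 0 0 0"

```text
time: 9.65
position: [0.5402, 0.1965, 0.1999]
tool_rot: [0.99, 0.14, 0.004, -0.0]
ft_force: [0.5, -0.0, -0.6]
grip_width: 0.001
grip_force: 0.0
```

```bash
python3 -c "
from h import *
tip();c=green()
cv2.imwrite('pics/f.png',cv2.resize(c[170:290,220:380,::-1],None,fx=5,fy=5,interpolation=2))
"
```

```text
t 9.65 tip in tester mm [  6.3  34.7 129.9] toolx yaw 16.15 z [ 0.007  0.001 -1.   ] F [ 0.54 -0.03 -0.56] w 0.001
green n 134 x [42. 49. 64.] y [ 7. 53.] ztop [61.3 63.6]
```

View pics/f.png

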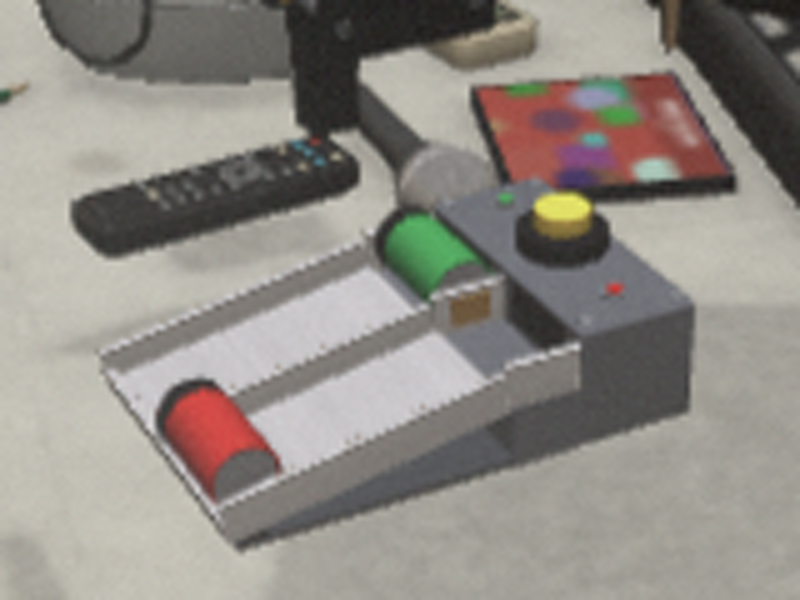

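```bash
python3 -c "
from h import *
for n in('side','top'):
    c=robot.camera(n);W=cloud(c);h=cv2.cvtColor(c['image'],cv2.COLOR_RGB2HSV);m=cv2.inRange(h,(24,140,90),(34,255,255))>0
    m&=np.linalg.norm(W[...,:2]-[.645,.189],axis=-1)<.04
    Q=W[m];
    if len(Q)<5: continue
    Q=Q[Q[:,2]>np.percentile(Q[:,2],60)-.004]
    d=(Q[:,:2].min(0)+Q[:,:2].max(0))/2-T;k,s=np.cos(YAW),np.sin(YAW);print(n,m.sum(),d@[k,s],d@[-s,k],np.percentile(Q[:,2],[10,50,90]))
"
```

```text
side 17 0.10460383090210529 -0.0019412457548977598 [0.07943366 0.0812019  0.08240772]
top 9 0.105746263637325 -0.01118408494576721 [0.07928842 0.08150793 0.08317121]
```

Call:
send_rows --deltas "40 15 0 0 0 0 0;40 15 0 0 0 0 0;18 5 0 0 0 0 0;0 0 15 0 0 0 0;0 0 15 0 0 0 0;0 0 0 0 0 0 0"

```text
time: 10.55
position: [0.6397, 0.1898, 0.1633]
tool_rot: [0.99, 0.141, -0.004, -0.0]
ft_force: [0.4, -0.2, 2.0]
grip_width: 0.0002
grip_force: 0.0
```

```bash
python3 -c "
from h import *
tip()"
```

```text
t 10.55 tip in tester mm [99.1  0.9 93.3] toolx yaw 16.17 z [-0.007 -0.001 -1.   ] F [ 0.41 -0.18  2.01] w 0.0002
```

Call:
send_rows --deltas "4 2 0 0 0 0 0;0 0 0 0 0 0 0;0 0 4 0 0 0 0;0 0 2 0 0 0 0;0 0 0 0 0 0 0"

```text
time: 11.18
position: [0.6469, 0.189, 0.1602]
tool_rot: [0.99, 0.14, -0.0, -0.0]
ft_force: [0.2, 0.4, -0.1]
grip_width: 0.0005
grip_force: 0.0
```

```bash
python3 -c "
from h import *
tip()"
```

```text
t 11.18 tip in tester mm [106.3  -1.9  90.2] toolx yaw 16.14 z [-0.001 -0.    -1.   ] F [ 0.15  0.44 -0.1 ] w 0.0005
```

Over the button centre; descend with force checks.

Call:
send_rows --deltas "0 0 4 0 0 0 0;0 0 4 0 0 0 0;0 0 2 0 0 0 0;0 0 2 0 0 0 0;0 0 0 0 0 0 0"

```text
time: 11.8
position: [0.6471, 0.189, 0.1487]
tool_rot: [0.99, 0.14, -0.0, 0.0]
ft_force: [-0.6, 1.0, 2.9]
grip_width: 0.0004
grip_force: 1.7
```

Call:
send_rows --deltas "0 0 1.5 0 0 0 0;0 0 1.5 0 0 0 0;0 0 0 0 0 0 0"

```text
time: 12.18
position: [0.6472, 0.189, 0.1461]
tool_rot: [0.99, 0.14, 0.0, 0.0]
ft_force: [-2.2, -0.0, 6.3]
grip_width: 0.0003
grip_force: 3.3
```

Call:
send_rows --deltas "0 0 1 0 0 0 0;0 0 1 0 0 0 0;0 0 0 0 0 0 0"

```text
time: 12.55
position: [0.6472, 0.189, 0.146]
tool_rot: [0.99, 0.141, 0.0, 0.0]
ft_force: [-4.9, -1.0, 14.0]
grip_width: 0.0005
grip_force: 7.3
```

Hard against the bottom (14 N, no further travel). Release and lift clear.

Call:
send_rows --deltas "0 0 -4 0 0 0 0;0 0 -10 0 0 0 0;0 0 -30 0 0 0 0;0 0 -40 0 0 0 0;0 0 -30 0 0 0 0;-40 0 0 0 0 0 0;-40 0 0 0 0 0 0;0 0 0 0 0 0 0;0 0 0 0 0 0 0"

```text
time: 13.68
position: [0.5714, 0.1668, 0.2577]
tool_rot: [0.99, 0.14, 0.001, 0.0]
ft_force: [1.2, 0.0, -1.3]
grip_width: 0.0003
grip_force: 0.0
```

```bash
python3 -c "
from h import *
tip();c=green()
cv2.imwrite('pics/g.png',cv2.resize(c[170:290,220:380,::-1],None,fx=4,fy=4,interpolation=2))
"
```

```text
t 13.68 tip in tester mm [ 27.7  -2.3 187.7] toolx yaw 16.13 z [ 0.002  0.    -1.   ] F [ 1.15  0.01 -1.28] w 0.0003
green n 126 x [42. 50. 64.] y [ 7. 51.] ztop [61.1 64.1]
```

View pics/g.png

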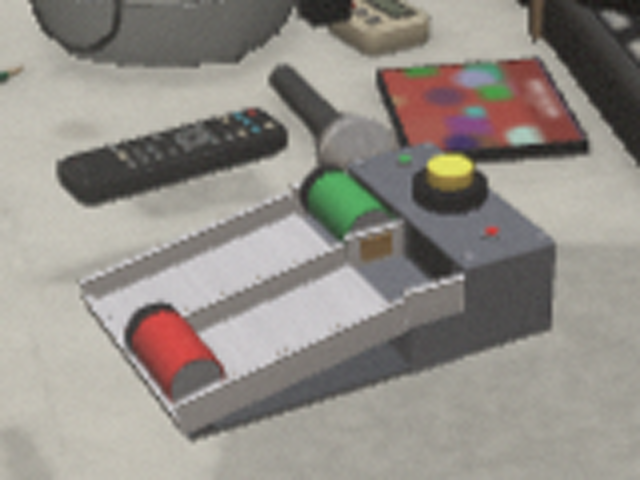

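The green cell is seated at (345,203), the button is back up at (450,172), the red cell is still at (175,350), and the arm is clear.

```bash
python3 -c "
from rig import robot
print(robot.hand_in())"
```

```text
the job is handed in; nothing more can be done
None
```

The green cell was pushed over the crest into its seat, the yellow button was pressed to the bottom (14 N) and came back up, the red cell stayed in place, and the job was handed in at about 14 s of the 43 s allowed; no verdict came back.

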